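# Nest the three green organiser cups

### The job

Put the green desk organiser back together: stand the middle cup inside the wide one and the slim cup inside the middle one, each upright and resting right on the floor of the one around it. The wide cup stays where it stands on the table, and the white mug is not part of the set: leave it standing where it is.

Things in the scene. Friction and masses are not known exactly. Their poses are not given: they have to be found in the camera images.
- cup_wide: Wide low green plastic cup, 98 mm outer diameter, 40 mm high, walls 2.5 mm (93 mm inside), floor 4 mm thick, about 0.2 kg. The base of the nest, too wide to grip across. Stands upright, open at the top; origin at the centre of its underside, z up along its axis, round, so its yaw does not matter.
- cup_middle: Middle green plastic cup, straight-sided, 62 mm outer diameter, 72 mm high, walls 2.5 mm (57 mm inside), floor 4 mm thick, about 0.1 kg. Grip it across the outside near the rim; nested, it stands 36 mm above the wide cup's rim. Stands upright, open at the top; origin at the centre of its underside, z up along its axis, round, so its yaw does not matter.
- cup_slim: Slim green plastic cup, straight-sided, 36 mm outer diameter, 104 mm high, walls 2.5 mm, floor 4 mm thick, about 0.08 kg. Grip it across the outside near the rim; nested, it stands 36 mm above the middle cup's rim. Stands upright, open at the top; origin at the centre of its underside, z up along its axis, round, so its yaw does not matter.
- mug: White ceramic mug, empty, 76 mm diameter, 90 mm high, about 0.3 kg, with a handle on its +y side reaching some 35 mm out. Not part of the set. Origin at the centre of its underside, z up. Other small things up to 110 mm high (chess king, plinth, two barricades, magnet dispenser) stand round about, at least 100 mm from each cup's centre.
There are look-alikes about, which are no part of the job. What is shaped like the cup_wide but orange or yellow is not meant.

How it is judged:
At the end, for the whole second after the job is handed in: Middle cup on the wide cup's floor (axes within 25 mm), slim cup on the middle cup's floor (axes within 20 mm), each underside at most 12 mm above the outer cup's; all upright within 10 degrees, at rest; wide cup on the table within 40 mm, mug upright within 30 mm of its start (horizontal distance between cup_middle and cup_wide below 0.025 m and z of cup_middle in the frame of cup_wide between -0.002 and 0.012 m and horizontal distance between cup_slim and cup_middle below 0.02 m and z of cup_slim in the frame of cup_middle between -0.002 and 0.012 m and angle between each of cup_wide, cup_middle, cup_slim, mug's own z axis and vertical below 0.17 rad and height (world z) of cup_wide below 0.01 m and distance of cup_wide from where it was at the start of the episode below 0.04 m and distance of mug from where it was at the start of the episode below 0.03 m and linear speed of each of cup_wide, cup_middle, cup_slim below 0.02 m/s); the robot touches nothing.
It fails at once if the white mug is pushed more than 30 mm or tipped over (distance of mug from where it was at the start of the episode above 0.03 m or angle between mug's own z axis and vertical above 0.4 rad).
It also fails if it takes over 61 s, if anything falls off the work surface, if the arm or the gripper's body presses on something with over 40 N, if the wrist force passes 120 N, or if a joint passes its speed limit or range.

### The arm

A 6-joint arm with a two-finger parallel gripper is mounted at the origin on the work surface. World frame = base frame: x ahead of the robot, y to its left, z up, the work surface at z = 0. Lengths are in m, angles in rad, forces in N, time in s.
With the tool pointing down it reaches from about 0.2 to 0.875 m from the base axis. Payload 3.4 kg.
Tool frame: the origin (TCP) lies midway between the tips of the shut fingers; the grasp point (between the pads) lies 19 mm behind it; z points along the fingers, y is the line along which they close (so a half turn about z gives the same grasp; the last joint's range is limited). The gripper opens to 94 mm and grips with 3 to 60 N. Pads are 16 mm wide; open, the fingers measure 119 mm over their backs; the gripper's body (75 mm by 177 mm) begins 78 mm behind the grasp point.
Start: joints at [1.044, 0.276, 1.505, -0, 1.361, -0.121], TCP at [0.227, 0.528, 0.179] pointing down, gripper open.
Joint ranges: [-2.89, 2.89], [-0.75, 2.08], [0.22, 2.7], [-1.18, 4.32], [0.11, 2.71], [-2.7, 2.7]. Speed limits (rad/s): [2.57, 2.57, 3.14, 3.14, 3.14, 3.14].

### API

Orientations are given as [roll, pitch, yaw] about the fixed x, y, z axes, in that order (R = Rz(yaw) Ry(pitch) Rx(roll)).
In Python, from bench import env gives the robot as it stands.
- The arm moves only by the tool play_rows, never from a script. Its argument "deltas" is text: rows parted by semicolons, each of 5 numbers parted by spaces: the finger opening in m, from 0 to 0.094, then the shift along the tool's x, y, z in m, then the turn about the tool's z in degrees. A call has 1 to 10 rows; each row is the pose to reach, as a shift and turn from the pose commanded when the call began, along the tool's axes at that moment; what a row does not reach only later rows make up. A row lasts 1/8 s, in which the tool goes at most 62.5 mm and 10.7 degrees, less where a joint would pass 70% of its speed; a pose out of reach is approached as far as the arm can. A call with a gripper value outside its range is refused whole. The fingers move at their own pace and stop on an object; "grip_force" is the grip in N (left out, the last holds). Time passes only in rows, so rows that repeat a pose let the fingers close. It gives the time, the measured TCP pose, the force, the opening and the grip force at its end, in the units of the state.
- env.read_state(): the state, without advancing time (a new reading comes with each control period).
- env.camera(name): name is "scene" or "top" or "wrist"; returns (picture, depth): 480x640x3 uint8, blue, green, red; 480x640 float32, m along the optical axis (not along the pixel's ray), 0 where there is no reading.
- env.camera_model(name): a dict with "camera_matrix" (3x3 intrinsics, pixels), "rvec" (rotation vector, rad) and "tvec" (3), from world to camera coordinates, as OpenCV has them; the wrist camera has in their place "tool_from_camera" (4x4, takes a point from camera to tool coordinates, whose origin is the TCP and whose axes are the flange's). Camera axes: x right, y down, z forward; pixel columns grow to the right and rows downward; lengths in m; the calibration is good to about 2 mm. A picture is of the moment at which its call begins: read the wrist's pose just before it. camera_model takes no time and is no camera call.
- env.sign_off(): hands the job in; it is judged then, once.
The state is a dict: "time": time; "joint_positions": joint angles; "dq": joint speeds; "tau": joint torques, N m; "eef_pos": TCP position; "tcp_rot": TCP orientation; "ft_force": force on the tool from outside, world axes, zero at the start; "torque": the same for the moment, N m; "gripper_width": finger opening in m; "grasp_force": force on a finger pad.
Only numpy, scipy, OpenCV 4.12 (cv2) and the standard library are available. Lean on these libraries where they do the work, as an engineer would, in place of code of your own. Each camera call takes 0.05 s, during which the arm holds its last target. There are 200 camera calls.

## Working session

There is one attempt and no reset: what is moved stays moved. The work goes in short steps, Python scripts to look and compute and a tool call to move; the robot and the scene stay as the last step left them, time stands still between calls to the robot, and variables do not carry over. Pictures are saved under pics/ and viewed, at most 10 in all, crops included, and the job is handed in when it is done.

Besides the shell and the picture viewer there is one more tool, called as name(argument=value, ...) on one line, values as JSON. play_rows: Moves the arm, as the interface text tells. Its arguments: {"type":"object","properties":{"deltas":{"type":"string"},"grip_force":{"type":"number"}},"required":["deltas"]}

```bash
ls; mkdir -p pics; cat > h.py <<'E'
import numpy as np, cv2
from bench import env
def world(name, depth, st=None):
    m=env.camera_model(name); K=np.array(m["camera_matrix"])
    v,u=np.mgrid[0:480,0:640]
    P=np.stack([(u-K[0,2])/K[0,0]*depth,(v-K[1,2])/K[1,1]*depth,depth],-1)
    if name=="wrist":
        T=np.array(m["tool_from_camera"]); P=P@T[:3,:3].T+T[:3,3]
        from scipy.spatial.transform import Rotation as R
        Rt=R.from_euler('xyz',st["tcp_rot"]).as_matrix()
        return P@Rt.T+np.array(st["eef_pos"])
    R=cv2.Rodrigues(np.array(m["rvec"],float))[0]; t=np.array(m["tvec"],float).ravel()
    return (P-t)@R
E
python3 - <<'E'
from h import *
s=env.read_state(); print({k:np.round(v,3) for k,v in s.items()})
for n in("scene","top"):
    im,d=env.camera(n); cv2.imwrite(f"pics/{n}0.png",im)
    np.savez(f"{n}0.npz",im=im,d=d)
    W=world(n,d); hsv=cv2.cvtColor(im,cv2.COLOR_BGR2HSV)
    m=cv2.inRange(hsv,(35,60,30),(90,255,255))
    k,l,st,c=cv2.connectedComponentsWithStats(m)
    for i in range(1,k):
        if st[i,4]<80: continue
        q=(l==i)&(d>0)
        if q.sum()<20: continue
        p=W[q]; top=p[p[:,2]>np.percentile(p[:,2],98)-0.006]
        print(n,st[i],'zmax',np.percentile(p[:,2],98).round(3),'rim centre',((top.min(0)+top.max(0))/2).round(3),'ext',np.ptp(top,0).round(3),'hsv',np.median(hsv[q],0))
E
```

```text
pics
{'time': np.float64(0.0), 'joint_positions': array([ 1.044,  0.277,  1.506, -0.   ,  1.361, -0.121]), 'dq': array([ 0.   , -0.001, -0.   ,  0.002,  0.001,  0.   ]), 'tau': array([ 0.0000e+00, -4.0459e+01, -2.3723e+01,  7.0000e-02,  3.4000e-02,
       -0.0000e+00]), 'eef_pos': array([0.227, 0.528, 0.178]), 'tcp_rot': array([-3.14 , -0.   ,  2.736]), 'ft_force': array([0.116, 0.323, 0.535]), 'torque': array([-0.004,  0.002,  0.03 ]), 'grasp_force': np.float64(0.0), 'gripper_width': np.float64(0.094)}
scene [529   7   9  21  90] zmax 0.016 rim centre [-0.241  0.909  0.158] ext [0.953 0.872 0.296] hsv [ 70.5 108.   37. ]
scene [547   7  28  60 386] zmax 0.098 rim centre [-0.266  1.087  0.117] ext [0.009 0.009 0.045] hsv [ 72. 124.  38.]
scene [575  13  30  35 386] zmax 0.006 rim centre [-0.577  1.558  0.006] ext [0.05  0.036 0.012] hsv [ 72. 130.  46.]
scene [247  38  54  21 850] zmax 0.223 rim centre [ 0.013 -0.     0.22 ] ext [0.067 0.089 0.007] hsv [ 89. 111.  61.]
scene [ 242   69   49   41 1099] zmax 0.188 rim centre [ 0.074 -0.042  0.188] ext [0.034 0.05  0.01 ] hsv [ 88. 119.  32.]
scene [252 114  52  11 146] zmax 0.067 rim centre [ 0.041 -0.006  0.065] ext [0.058 0.117 0.007] hsv [87. 96. 34.]
scene [ 326  193   21   57 1042] zmax 0.104 rim centre [ 0.437 -0.011  0.102] ext [0.037 0.034 0.008] hsv [ 66. 196.  54.]
scene [ 168  241   63   57 2870] zmax 0.04 rim centre [ 0.444 -0.252  0.038] ext [0.099 0.095 0.008] hsv [ 67. 201.  61.]
scene [ 271  283   43   63 2286] zmax 0.072 rim centre [ 0.6   -0.137  0.07 ] ext [0.061 0.06  0.008] hsv [ 48. 146.  59.]
top [ 347  162   34   41 1014] zmax 0.075 rim centre [ 0.6   -0.136  0.074] ext [0.063 0.06  0.01 ] hsv [ 47. 102.  68.]
top [ 397  239   56   54 2328] zmax 0.042 rim centre [ 0.445 -0.252  0.04 ] ext [0.097 0.097 0.009] hsv [ 56. 111.  93.]
top [283 256  21  24 319] zmax 0.107 rim centre [ 0.436 -0.012  0.105] ext [0.033 0.035 0.008] hsv [ 46. 101.  70.]
```

View pics/scene0.png

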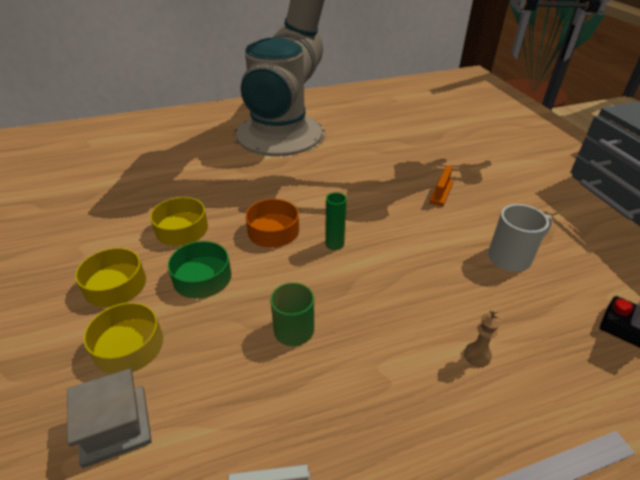

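View pics/top0.png

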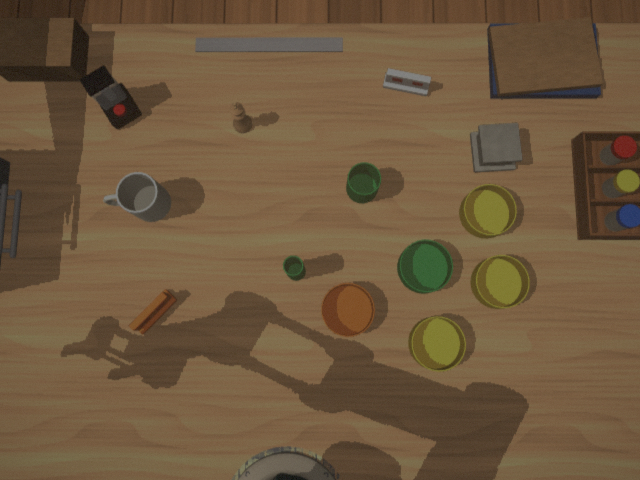

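In the scene view, the only green low wide cup is at (200,268). Its look-alikes are yellow at (179,221), (111,277) and (123,337), and orange at (272,222). The middle cup is at (293,313), the slim one at (336,221) and the mug at (518,238). The two views agree on the rim heights to within 3 mm. I'll confirm the wide cup with a crop and start the approach.

```bash
python3 -c "
import cv2;i=cv2.imread('pics/scene0.png')[170:370,60:360];cv2.imwrite('pics/crop1.png',cv2.resize(i,None,fx=2.5,fy=2.5,interpolation=2))"
```

```text
(no output)
```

View pics/crop1.png

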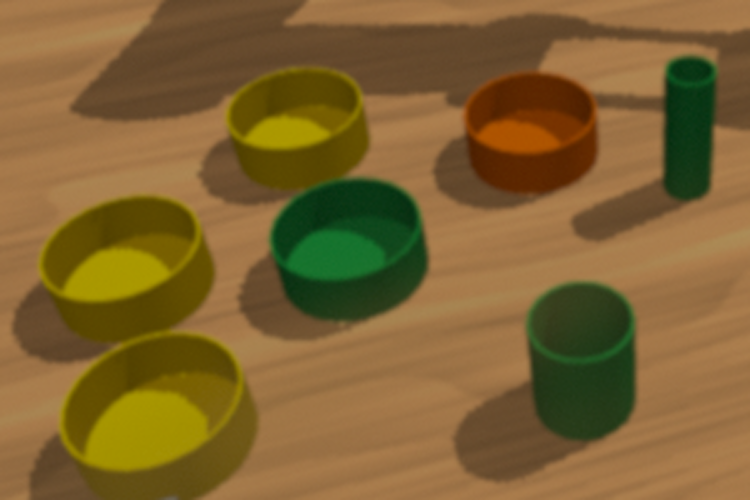

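play_rows(deltas="0.094 -0.045 -0.035 0 0; 0.094 -0.09 -0.07 0 0; 0.094 -0.135 -0.105 0 0; 0.094 -0.18 -0.14 0 0; 0.094 -0.225 -0.175 0 0; 0.094 -0.27 -0.21 0 0; 0.094 -0.315 -0.245 0 0; 0.094 -0.36 -0.28 0 0; 0.094 -0.405 -0.315 0 0; 0.094 -0.45 -0.35 0 0")

```text
time: 1.35
eef_pos: [0.5027, 0.0274, 0.1784]
tcp_rot: [3.141, -0.0, 2.735]
ft_force: [0.1, -1.0, 0.1]
gripper_width: 0.0942
grasp_force: 0.0
```

The crop shows one green wide cup at crop pixel (348,250), with yellow and orange look-alikes around it, plus the middle (580,360) and slim (690,128) cups.

play_rows(deltas="0.094 -0.05 -0.035 0 0; 0.094 -0.1 -0.07 0 0; 0.094 -0.14 -0.1 0 0; 0.094 -0.155 -0.113 0 0; 0.094 -0.155 -0.113 0 0; 0.094 -0.155 -0.113 0 0")

```text
time: 2.1
eef_pos: [0.599, -0.1341, 0.1786]
tcp_rot: [3.141, -0.002, 2.737]
ft_force: [-0.4, 0.2, -0.8]
gripper_width: 0.094
grasp_force: 0.0
```

```bash
cat > rim.py <<'E'
from h import *
import sys
# rim centres of green things from the wrist camera, and shift from TCP in tool axes
s=env.read_state(); im,d=env.camera("wrist"); cv2.imwrite(f"pics/{sys.argv[1]}.png",im)
W=world("wrist",d,s); hsv=cv2.cvtColor(im,cv2.COLOR_BGR2HSV)
m=cv2.inRange(hsv,(35,60,20),(90,255,255)); k,l,st,c=cv2.connectedComponentsWithStats(m)
y=s["tcp_rot"][2]; c_,s_=np.cos(y),np.sin(y)
print('tcp',np.round(s["eef_pos"],4),np.round(s["tcp_rot"],3))
for i in range(1,k):
    q=(l==i)&(d>0)
    if q.sum()<300: continue
    p=W[q]; zt=np.percentile(p[:,2],98); top=p[p[:,2]>zt-0.005]
    A=np.c_[2*top[:,:2],np.ones(len(top))]; f=np.linalg.lstsq(A,(top[:,:2]**2).sum(1),rcond=None)[0]
    mid=((top.min(0)+top.max(0))/2)[:2]; dx,dy=mid-np.array(s["eef_pos"])[:2]
    print(st[i],'z',zt.round(4),'bbox',mid.round(4),np.ptp(top,0).round(3),'circ',f[:2].round(4),'tool shift',np.round([dx*c_+dy*s_,dx*s_-dy*c_],4))
E
python3 rim.py w1
```

```text
tcp [ 0.599  -0.1341  0.1786] [ 3.141e+00 -2.000e-03  2.737e+00]
[ 347    0   49   41 1383] z 0.1004 bbox [ 0.4502 -0.0196] [0.008 0.017 0.009] circ [ 0.4386 -0.0142] tool shift [0.182  0.0466]
[  94   72  111  105 9041] z 0.0412 bbox [ 0.4447 -0.254 ] [0.097 0.098 0.007] circ [ 0.4448 -0.2536] tool shift [ 0.0947 -0.171 ]
[ 282  190   63   70 3437] z 0.0731 bbox [ 0.6001 -0.1389] [0.062 0.061 0.006] circ [ 0.5998 -0.1388] tool shift [-0.0029 -0.004 ]
```

play_rows(deltas="0.09 -0.002 -0.003 0.04 0; 0.09 -0.002 -0.003 0.08 0; 0.09 -0.002 -0.003 0.115 0; 0.09 -0.002 -0.003 0.135 0; 0.09 -0.002 -0.003 0.135 0; 0.055 -0.002 -0.003 0.135 0; 0.055 -0.002 -0.003 0.135 0; 0.055 -0.002 -0.003 0.135 0; 0.055 -0.002 -0.003 0.135 0; 0.055 -0.002 -0.003 0.135 0", grip_force=12)

```text
time: 3.4
eef_pos: [0.6023, -0.139, 0.0449]
tcp_rot: [3.14, 0.003, 2.735]
ft_force: [2.3, 2.3, 5.7]
gripper_width: 0.0547
grasp_force: 2.9
```

```bash
python3 rim.py w2; python3 -c "
from h import *
s=env.read_state();print(s['gripper_width'],s['grasp_force'])"
```

```text
tcp [ 0.6023 -0.139   0.0449] [3.140e+00 3.000e-03 2.735e+00]
[    0    14   149   176 20981] z 0.041 bbox [ 0.4456 -0.2504] [0.096 0.092 0.007] circ [ 0.4452 -0.2529] tool shift [ 0.0999 -0.1643]
[ 259  208  107  121 9577] z 0.0751 bbox [ 0.5993 -0.1417] [0.062 0.061 0.015] circ [ 0.5988 -0.1418] tool shift [ 0.0017 -0.0037]
0.05491260497276752 3.206785700376713
```

View pics/w2.png

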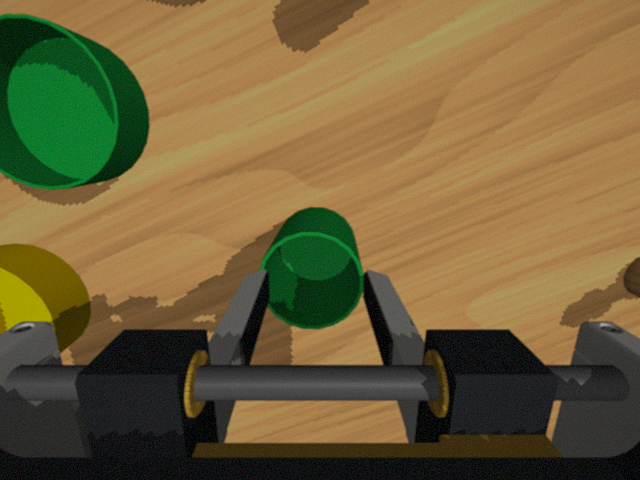

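play_rows(deltas="0.04 0 0 0 0; 0.04 0 0 0 0; 0.04 0 0 0 0", grip_force=15)

```text
time: 3.82
eef_pos: [0.6002, -0.1395, 0.0431]
tcp_rot: [-3.141, -0.001, 2.736]
ft_force: [-0.3, 1.0, 0.2]
gripper_width: 0.0398
grasp_force: 0.3
```

```bash
python3 - <<'E'
from h import *
s=env.read_state(); im,d=env.camera("wrist"); W=world("wrist",d,s)
hsv=cv2.cvtColor(im,cv2.COLOR_BGR2HSV); m=cv2.inRange(hsv,(35,60,20),(90,255,255))
p=W[(m>0)&(d>0)]; p=p[(abs(p[:,0]-.6)<.06)&(abs(p[:,1]+.14)<.06)]
# tallest point in each of 12 sectors round the centre
c=(p.min(0)+p.max(0))/2; a=np.arctan2(*(p-c)[:,1::-1].T); r=np.hypot(*(p-c)[:,:2].T)
for k in range(12):
    q=p[(np.floor((a+np.pi)/(np.pi/6))==k)]; print(k*30-180,len(q),q[np.argsort(q[:,2])[-8]].round(4) if len(q)>8 else '')
cv2.imwrite("pics/w3.png",cv2.resize(im[180:380,200:440],None,fx=3,fy=3))
for n in("scene",):
    im,d=env.camera(n); cv2.imwrite("pics/s3.png",cv2.resize(im[230:370,200:400],None,fx=4,fy=4))
E
```

```text
-180 1173 [ 0.5712 -0.1503  0.2051]
-150 1126 [ 0.56   -0.1755  0.2052]
-120 1264 [ 0.5931 -0.1604  0.1719]
-90 917 [ 0.5987 -0.1614  0.0747]
-60 1771 [ 0.623  -0.155   0.0742]
-30 1221 [ 0.623  -0.1427  0.0745]
0 686 [ 0.6135 -0.1281  0.0749]
30 267 [ 0.6086 -0.1209  0.1396]
60 280 [ 0.5994 -0.0825  0.2048]
90 990 [ 0.5898 -0.1064  0.2052]
120 608 [ 0.5845 -0.1182  0.2049]
150 778 [ 0.5807 -0.1289  0.2048]
```

View pics/s3.png

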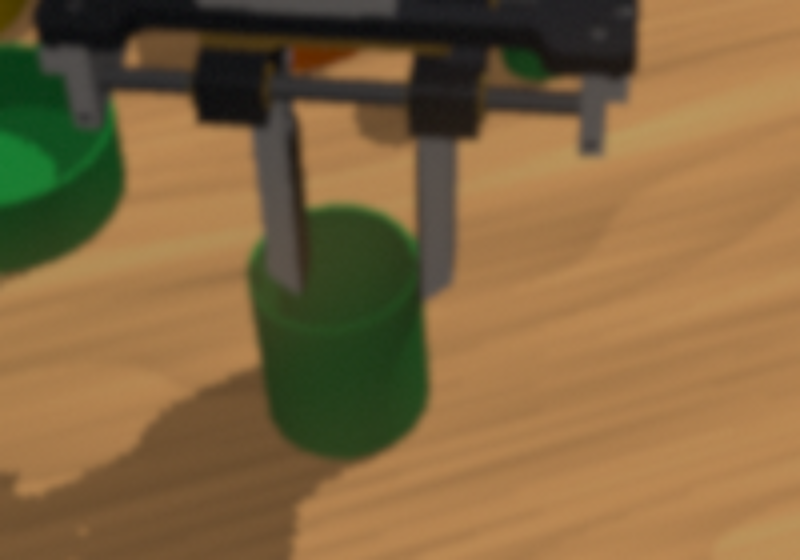

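View pics/w3.png

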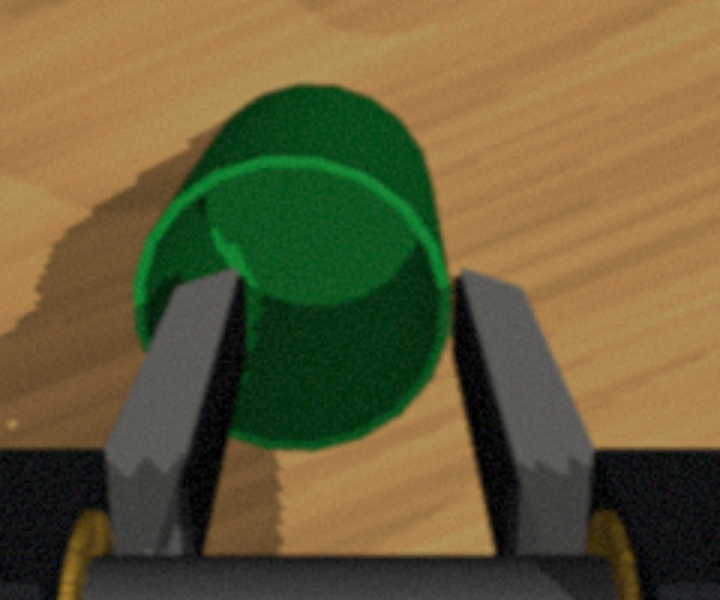

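The wrist crop shows the left finger at (240,270) inside the cup and the right one at (460,275) outside. The left finger slipped through or over the rim while closing. I'll lift out, re-measure, and close again slowly and gently.

play_rows(deltas="0.044 0 0 0 0; 0.044 0 0 0 0; 0.044 0 0 -0.02 0; 0.044 0 0 -0.05 0; 0.044 0 0 -0.1 0; 0.094 0 0 -0.135 0; 0.094 0 0 -0.135 0; 0.094 0 0 -0.135 0; 0.094 0 0 -0.135 0", grip_force=5)

```text
time: 5.05
eef_pos: [0.5996, -0.1391, 0.1767]
tcp_rot: [-3.141, -0.004, 2.736]
ft_force: [0.9, -0.0, -0.3]
gripper_width: 0.0806
grasp_force: 0.0
```

```bash
python3 rim.py w4; python3 - <<'E'
from h import *
for n in("scene","top"):
    im,d=env.camera(n); W=world(n,d); hsv=cv2.cvtColor(im,cv2.COLOR_BGR2HSV); m=cv2.inRange(hsv,(35,60,20),(90,255,255))
    p=W[(m>0)&(d>0)]; p=p[(abs(p[:,0]-.6)<.06)&(abs(p[:,1]+.14)<.06)&(p[:,2]<.1)]
    if len(p)<50: continue
    zt=np.percentile(p[:,2],98); t=p[p[:,2]>zt-.006]; print(n,zt,(t.min(0)+t.max(0))/2,np.ptp(t,0))
E
```

```text
tcp [ 0.5996 -0.1391  0.1767] [-3.141 -0.004  2.736]
[ 351    0   48   38 1274] z 0.0925 bbox [ 0.4503 -0.0191] [0.008 0.018 0.009] circ [ 0.4386 -0.0141] tool shift [0.1845 0.0513]
[  97   69  112  106 9131] z 0.0412 bbox [ 0.4447 -0.2539] [0.097 0.098 0.007] circ [ 0.4448 -0.2535] tool shift [ 0.097  -0.1666]
[ 275  187   64   71 3476] z 0.0731 bbox [ 0.5946 -0.1479] [0.061 0.061 0.006] circ [ 0.5945 -0.1479] tool shift [ 0.0011 -0.0101]
scene 0.07249442235276363 [ 0.59566841 -0.14609639  0.07113879] [0.0611351  0.06016317 0.00927363]
top 0.07399246230760376 [ 0.60195013 -0.14650318  0.07291491] [0.04549614 0.05885317 0.00947649]
```

View pics/w4.png

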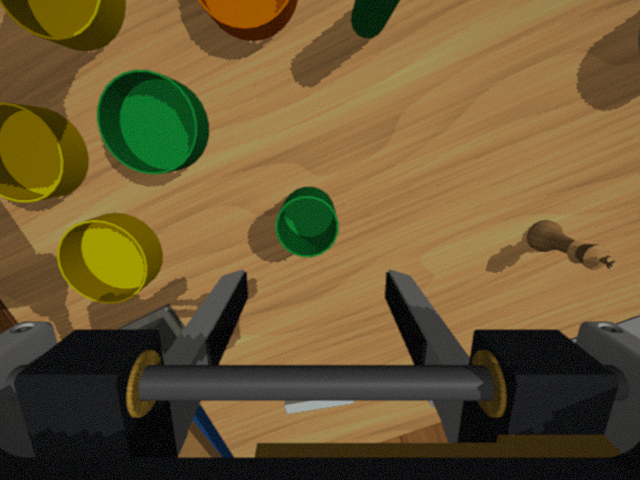

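```bash
python3 - <<'E'
from h import *
m=env.camera_model("wrist"); T=np.array(m["tool_from_camera"]); K=np.array(m["camera_matrix"])
print(T.round(3)); print(K.round(1))
Ti=np.linalg.inv(T)
for p in([0,0,0],[0,0,-.019],[0,.04,0],[0,-.04,0],[.008,0,0]):
    q=K@(Ti@np.r_[p,1])[:3]; print(p,(q[:2]/q[2]).round(1),q[2].round(3))
im,d=env.camera("wrist"); v,u=np.mgrid[0:480,0:640]
P=np.stack([(u-K[0,2])/K[0,0]*d,(v-K[1,2])/K[1,1]*d,d],-1)@T[:3,:3].T+T[:3,3]
for a,b in((276,236),(276,396),(290,230),(290,400),(310,200),(310,430),(310,222),(310,410)): print(a,b,P[a,b].round(4))
print(env.read_state()['gripper_width'])
E
```

```text
[[ 0.    -0.961 -0.276  0.08 ]
 [ 1.     0.001 -0.001 -0.   ]
 [ 0.001 -0.276  0.961 -0.207]
 [ 0.     0.     0.     1.   ]]
[[332.3   0.  316. ]
 [  0.  332.3 236.6]
 [  0.    0.    1. ]]
[0, 0, 0] [316.8 266.6] 0.221
[0, 0, -0.019] [316.8 277.9] 0.202
[0, 0.04, 0] [377.  266.6] 0.221
[0, -0.04, 0] [256.5 266.5] 0.221
[0.008, 0, 0] [316.8 255.2] 0.218
276 236 [ 0.0049 -0.0469 -0.0278]
276 396 [ 0.006   0.0452 -0.0303]
290 230 [ 0.0032 -0.0467 -0.043 ]
290 400 [ 0.0022  0.0452 -0.0408]
310 200 [ 0.0088 -0.0513 -0.0754]
310 430 [ 0.0086  0.0497 -0.0749]
310 222 [ 0.0002 -0.0467 -0.0594]
310 410 [ 0.0008  0.0454 -0.0605]
0.09317539019963912
```

play_rows(deltas="0.094 0.001 -0.009 0.04 0; 0.09 0.001 -0.009 0.08 0; 0.085 0.001 -0.009 0.115 0; 0.08 0.001 -0.009 0.134 0; 0.075 0.001 -0.009 0.134 0; 0.07 0.001 -0.009 0.134 0; 0.068 0.001 -0.009 0.134 0; 0.066 0.001 -0.009 0.134 0; 0.065 0.001 -0.009 0.134 0; 0.064 0.001 -0.009 0.134 0", grip_force=5)

```text
time: 6.5
eef_pos: [0.5963, -0.1473, 0.0449]
tcp_rot: [3.142, 0.0, 2.736]
ft_force: [-0.2, 0.8, -0.1]
gripper_width: 0.0638
grasp_force: 0.0
```

play_rows(deltas="0.063 0 0 0 0; 0.062 0 0 0 0; 0.061 0 0 0 0; 0.061 0 0 0 0")

```text
time: 7.0
eef_pos: [0.5962, -0.1474, 0.0447]
tcp_rot: [-3.141, -0.0, 2.736]
ft_force: [-0.8, -0.7, 0.3]
gripper_width: 0.061
grasp_force: 3.5
```

play_rows(deltas="0.059 0 0 0 0; 0.059 0 0 0 0; 0.058 0 0 0 0")

```text
time: 7.38
eef_pos: [0.5969, -0.1475, 0.0453]
tcp_rot: [3.141, 0.001, 2.736]
ft_force: [0.3, 0.9, 4.7]
gripper_width: 0.0581
grasp_force: 5.1
```

play_rows(deltas="0.0605 0 0 0 0; 0.0605 0 0 0 0; 0.0605 0 0 -0.01 0; 0.0605 0 0 -0.025 0; 0.0605 0 0 -0.04 0; 0.0605 0 0 -0.04 0")

```text
time: 8.12
eef_pos: [0.5976, -0.1477, 0.0866]
tcp_rot: [3.141, 0.004, 2.736]
ft_force: [0.4, -0.2, -0.4]
gripper_width: 0.0606
grasp_force: 0.0
```

```bash
python3 rim.py w5;  python3 - <<'E'
from h import *
im,d=env.camera("scene"); cv2.imwrite("pics/s5.png",cv2.resize(im[180:370,180:420],None,fx=3,fy=3))
E
```

```text
tcp [ 0.5976 -0.1477  0.0866] [3.141 0.004 2.736]
[   27    38   158   145 17671] z 0.0411 bbox [ 0.4447 -0.2536] [0.097 0.098 0.007] circ [ 0.445  -0.2533] tool shift [ 0.0987 -0.1576]
[ 272  198   88   98 6605] z 0.073 bbox [ 0.5952 -0.1477] [0.062 0.061 0.006] circ [ 0.5947 -0.1477] tool shift [ 0.0022 -0.0009]
```

View pics/s5.png

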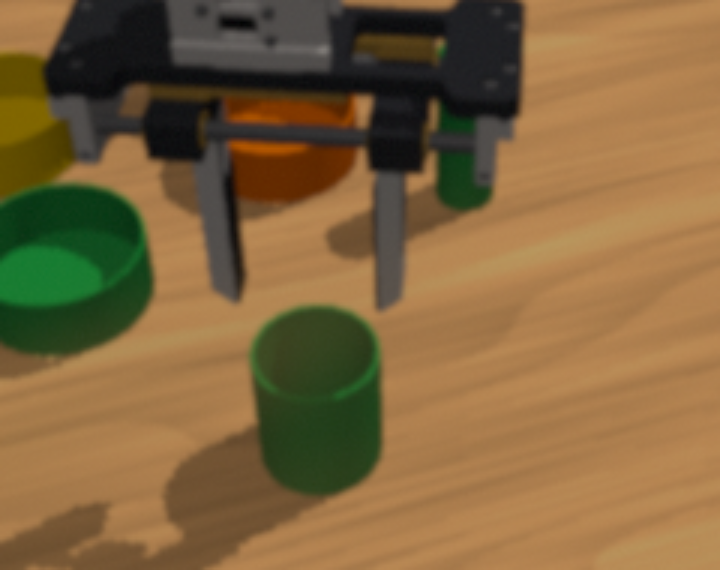

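The fingertips at crop pixels (240,298) and (378,305) look higher than the stated TCP. I'll measure the real tip height in the scene and wrist depth.

```bash
python3 - <<'E'
from h import *
s=env.read_state(); c,sn=np.cos(s["tcp_rot"][2]),np.sin(s["tcp_rot"][2])
for n in("scene","wrist"):
    im,d=env.camera(n); W=world(n,d,s); D=W-np.array(s["eef_pos"])
    t=np.stack([D[...,0]*c+D[...,1]*sn,D[...,0]*sn-D[...,1]*c,-D[...,2]],-1)
    for sg in(-1,1):
        m=(d>0)&(abs(t[...,0])<.015)&(abs(t[...,1]-sg*.036)<.01)&(t[...,2]>-.06)&(t[...,2]<.012)
        z=t[m]; 
        if len(z)>5:
            o=z[np.argsort(z[:,2])[-6:]]; print(n,sg,len(z),o.mean(0).round(4),'y range',np.percentile(z[:,1],[5,95]).round(3),'x',np.percentile(z[:,0],[5,95]).round(3))
E
```

```text
scene -1 209 [ 0.0002 -0.0272  0.005 ] y range [-0.04  -0.029] x [-0.009  0.007]
scene 1 167 [-0.0048  0.0326 -0.0214] y range [0.032 0.043] x [-0.009  0.009]
wrist -1 913 [ 0.0003 -0.0287  0.012 ] y range [-0.042 -0.03 ] x [-0.007  0.009]
wrist 1 909 [0.0027 0.028  0.012 ] y range [0.029 0.04 ] x [-0.006  0.009]
```

The tips really sit about 21 mm behind the reported TCP, so the fingers only caught the top 7 mm of the rim. I'll go 20 mm deeper.

play_rows(deltas="0.08 0.001 -0.001 0 0; 0.08 0.001 -0.001 0 0; 0.08 0.001 -0.001 0.03 0; 0.08 0.001 -0.001 0.055 0; 0.08 0.001 -0.001 0.064 0; 0.074 0.001 -0.001 0.064 0; 0.068 0.001 -0.001 0.064 0; 0.064 0.001 -0.001 0.064 0; 0.062 0.001 -0.001 0.064 0; 0.06 0.001 -0.001 0.064 0", grip_force=10)

```text
time: 9.57
eef_pos: [0.5957, -0.1478, 0.0215]
tcp_rot: [3.141, 0.002, 2.736]
ft_force: [0.5, 0.7, 4.0]
gripper_width: 0.0624
grasp_force: 10.0
```

play_rows(deltas="0.055 0 0 0 0; 0.055 0 0 0 0; 0.055 0 0 0 0; 0.055 0 0 0 0")

```text
time: 10.07
eef_pos: [0.5957, -0.1479, 0.0215]
tcp_rot: [3.141, 0.002, 2.736]
ft_force: [-0.0, 2.1, 6.2]
gripper_width: 0.0621
grasp_force: 10.0
```

play_rows(deltas="0.055 0 0 -0.02 0; 0.055 0 0 -0.05 0; 0.055 0 0 -0.08 0; 0.055 0 0 -0.08 0; 0.055 0.025 -0.039 -0.08 0; 0.055 0.05 -0.078 -0.08 0; 0.055 0.073 -0.117 -0.08 0; 0.055 0.09 -0.145 -0.08 0; 0.055 0.097 -0.156 -0.08 0; 0.055 0.097 -0.156 -0.08 0")

```text
time: 11.32
eef_pos: [0.4437, -0.2527, 0.0998]
tcp_rot: [3.141, -0.001, 2.734]
ft_force: [0.1, 0.4, -0.7]
gripper_width: 0.062
grasp_force: 10.0
```

play_rows(deltas="0.055 0 0 0 0; 0.055 0 0 0 0")

```text
time: 11.58
eef_pos: [0.4451, -0.2523, 0.1005]
tcp_rot: [3.141, 0.0, 2.737]
ft_force: [0.4, 0.1, -1.4]
gripper_width: 0.062
grasp_force: 10.0
```

```bash
python3 rim.py w6
```

```text
tcp [ 0.4451 -0.2523  0.1005] [3.141 0.    2.737]
[ 547   80   93   56 4081] z 0.0852 bbox [ 0.4347 -0.0276] [0.026 0.01  0.009] circ [ 0.4358 -0.0158] tool shift [0.0981 0.2025]
[  256   178   121   175 17258] z 0.1518 bbox [ 0.4443 -0.2531] [0.062 0.063 0.007] circ [ 0.4439 -0.2525] tool shift [ 0.0004 -0.0011]
```

View pics/w6.png

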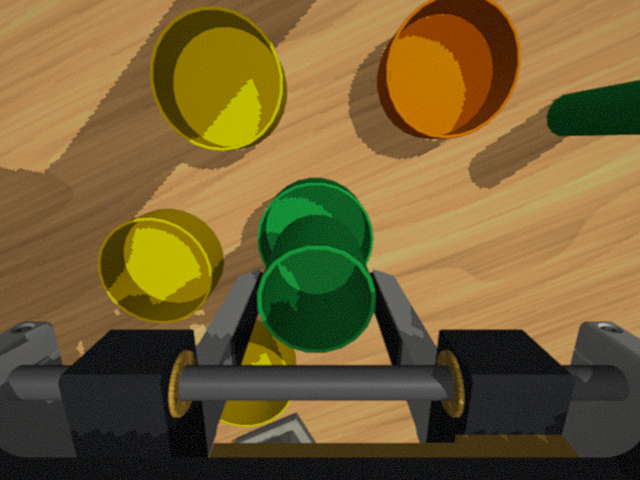

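The middle cup is held upright at (316,298), with its axis over the wide cup at (315,235) to within 1–2 mm. Lowering it now.

play_rows(deltas="0.055 0 0 0.025 0; 0.055 0 0 0.045 0; 0.055 0 0 0.06 0; 0.055 0 0 0.07 0; 0.055 0 0 0.073 0; 0.055 0 0 0.075 0; 0.055 0 0 0.075 0; 0.055 0 0 0.075 0")

```text
time: 12.62
eef_pos: [0.4446, -0.2531, 0.0261]
tcp_rot: [-3.141, 0.001, 2.736]
ft_force: [1.0, 0.3, -0.9]
gripper_width: 0.0623
grasp_force: 10.0
```

play_rows(deltas="0.06 0 0 0.001 0; 0.066 0 0 0 0; 0.072 0 0 0 0; 0.08 0 0 0 0; 0.08 0 0 0 0; 0.08 0 0 -0.03 0; 0.08 0 0 -0.08 0; 0.08 0 0 -0.14 0; 0.08 0 0 -0.165 0; 0.08 0 0 -0.165 0")

```text
time: 13.88
eef_pos: [0.4454, -0.2537, 0.1926]
tcp_rot: [-3.14, 0.005, 2.736]
ft_force: [-0.2, 0.0, 0.7]
gripper_width: 0.08
grasp_force: 0.0
```

```bash
python3 rim.py w7; python3 - <<'E'
from h import *
im,d=env.camera("scene"); W=world("scene",d); hsv=cv2.cvtColor(im,cv2.COLOR_BGR2HSV); m=cv2.inRange(hsv,(35,60,20),(90,255,255))
for x,y in((.445,-.253),(.4365,-.0115)):
    p=W[(m>0)&(d>0)]; p=p[(abs(p[:,0]-x)<.06)&(abs(p[:,1]-y)<.06)]
    zt=np.percentile(p[:,2],98); t=p[p[:,2]>zt-.006]; print(zt,(t.min(0)+t.max(0))/2,np.ptp(t,0))
E
```

```text
tcp [ 0.4454 -0.2537  0.1926] [-3.14   0.005  2.736]
[ 495   89  107   46 3707] z 0.1048 bbox [ 0.4361 -0.0135] [0.035 0.037 0.006] circ [ 0.436  -0.0139] tool shift [0.1034 0.2171]
[ 272  169   89   88 6102] z 0.0768 bbox [ 0.4434 -0.2542] [0.061 0.061 0.006] circ [ 0.4432 -0.2538] tool shift [ 0.0017 -0.0012]
0.07719584503477221 [ 0.44559118 -0.25151561  0.2510178 ] [0.0702425  0.06043209 0.35953316]
0.1042682189346583 [ 0.43642863 -0.01138547  0.10217707] [0.03631952 0.03348485 0.00780803]
```

Middle cup rim is at 77 mm, so it is seated. Now the slim cup.

play_rows(deltas="0.08 0.022 0.046 0 0; 0.08 0.044 0.092 0 0; 0.08 0.066 0.138 0 0; 0.08 0.088 0.184 0 0; 0.075 0.103 0.216 0 0; 0.07 0.103 0.216 0 0; 0.07 0.103 0.216 0 0; 0.07 0.103 0.216 0 0")

```text
time: 14.98
eef_pos: [0.4348, -0.0148, 0.19]
tcp_rot: [-3.141, -0.001, 2.734]
ft_force: [0.1, 0.0, 0.5]
gripper_width: 0.0701
grasp_force: 0.0
```

```bash
python3 rim.py w8
```

```text
tcp [ 0.4348 -0.0148  0.19  ] [-3.141e+00 -1.000e-03  2.734e+00]
[ 300  197   39   55 1639] z 0.1051 bbox [ 0.4359 -0.0127] [0.035 0.035 0.006] circ [ 0.4358 -0.0128] tool shift [-0.0001  0.0024]
[  89  254   99   80 6015] z 0.0774 bbox [ 0.4246 -0.1604] [0.086 0.245 0.25 ] circ [ 0.3679 -0.1623] tool shift [-0.0483 -0.1377]
```

play_rows(deltas="0.07 0 0.002 0.03 0; 0.07 0 0.002 0.07 0; 0.065 0 0.002 0.11 0; 0.06 0 0.002 0.13 0; 0.055 0 0.002 0.137 0; 0.05 0 0.002 0.137 0; 0.045 0 0.002 0.137 0; 0.041 0 0.002 0.137 0; 0.038 0 0.002 0.137 0; 0.036 0 0.002 0.137 0")

```text
time: 16.27
eef_pos: [0.4361, -0.0118, 0.0541]
tcp_rot: [3.141, 0.001, 2.736]
ft_force: [-0.6, -0.1, 1.7]
gripper_width: 0.0367
grasp_force: 10.0
```

play_rows(deltas="0.03 0 0 0 0; 0.03 0 0 0 0; 0.03 0 0 0 0; 0.03 0 0 0 0")

```text
time: 16.77
eef_pos: [0.4361, -0.0119, 0.054]
tcp_rot: [3.141, 0.001, 2.736]
ft_force: [0.1, 0.5, 5.7]
gripper_width: 0.0366
grasp_force: 10.0
```

play_rows(deltas="0.03 0 0 -0.03 0; 0.03 0 0 -0.08 0; 0.03 0 0 -0.12 0; 0.03 0 0 -0.12 0; 0.03 -0.022 -0.046 -0.12 0; 0.03 -0.044 -0.092 -0.12 0; 0.03 -0.066 -0.138 -0.12 0; 0.03 -0.086 -0.184 -0.12 0; 0.03 -0.098 -0.209 -0.12 0; 0.03 -0.1025 -0.219 -0.12 0")

```text
time: 18.02
eef_pos: [0.4422, -0.2543, 0.1714]
tcp_rot: [3.141, -0.004, 2.734]
ft_force: [-1.1, 0.2, -1.7]
gripper_width: 0.0365
grasp_force: 10.0
```

play_rows(deltas="0.03 0 0 0 0; 0.03 0 0 0 0; 0.03 0 0 0 0")

```text
time: 18.4
eef_pos: [0.4434, -0.2524, 0.1737]
tcp_rot: [3.141, -0.0, 2.737]
ft_force: [-0.2, -0.6, -1.4]
gripper_width: 0.0366
grasp_force: 10.0
```

```bash
python3 rim.py w9
```

```text
tcp [ 0.4434 -0.2524  0.1737] [ 3.141 -0.     2.737]
[  270   173    93   160 10746] z 0.2244 bbox [ 0.4436 -0.2535] [0.036 0.036 0.006] circ [ 0.4432 -0.2531] tool shift [-0.0006 -0.0009]
```

View pics/w9.png

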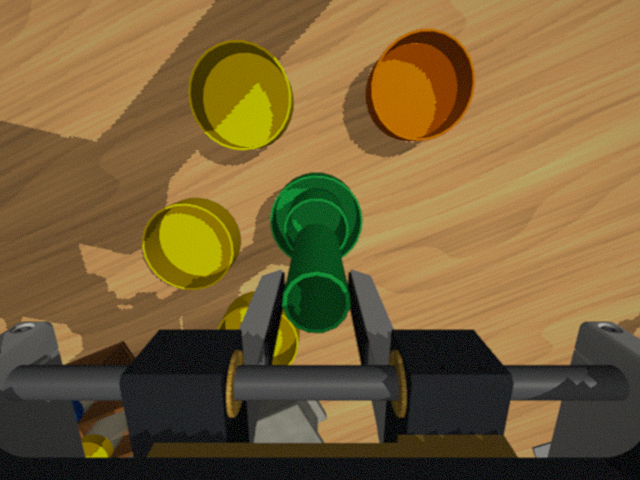

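The slim cup is held upright at (316,300), centred over the nested pair at (316,218). Lowering 112 mm.

play_rows(deltas="0.03 0 0 0.03 0; 0.03 0 0 0.055 0; 0.03 0 0 0.075 0; 0.03 0 0 0.09 0; 0.03 0 0 0.1 0; 0.03 0 0 0.107 0; 0.03 0 0 0.111 0; 0.03 0 0 0.112 0; 0.03 0 0 0.112 0; 0.03 0 0 0.112 0")

```text
time: 19.7
eef_pos: [0.4437, -0.2537, 0.0621]
tcp_rot: [-3.142, 0.001, 2.736]
ft_force: [0.6, 0.2, 2.5]
gripper_width: 0.0371
grasp_force: 10.0
```

play_rows(deltas="0.037 0 0 0 0; 0.042 0 0 0 0; 0.048 0 0 0 0; 0.055 0 0 0 0; 0.055 0 0 0 0; 0.055 0 0 -0.03 0; 0.055 0 0 -0.08 0; 0.055 0 0 -0.13 0; 0.055 0 0 -0.16 0; 0.055 0 0 -0.16 0")

```text
time: 20.95
eef_pos: [0.4447, -0.2546, 0.2239]
tcp_rot: [-3.14, 0.005, 2.736]
ft_force: [-0.5, 0.3, -0.0]
gripper_width: 0.0551
grasp_force: 0.0
```

```bash
python3 rim.py w10; python3 - <<'E'
from h import *
im,d=env.camera("scene"); W=world("scene",d); hsv=cv2.cvtColor(im,cv2.COLOR_BGR2HSV); m=cv2.inRange(hsv,(35,60,20),(90,255,255))
p=W[(m>0)&(d>0)]; p=p[(np.hypot(p[:,0]-.444,p[:,1]+.253)<.06)&(p[:,2]<.15)]
for a,b in((.105,.125),(.07,.08),(.035,.0425)):
    t=p[(p[:,2]>a)&(p[:,2]<b)]; print(len(t),t[:,2].max(),((t.min(0)+t.max(0))/2).round(4),np.ptp(t,0).round(3))
E
```

```text
tcp [ 0.4447 -0.2546  0.2239] [-3.14   0.005  2.736]
[ 277  167   82   82 5223] z 0.1126 bbox [ 0.4434 -0.2549] [0.035 0.035 0.007] circ [ 0.4433 -0.2547] tool shift [ 0.0011 -0.0008]
217 0.11391145026589618 [ 0.4441 -0.2523  0.1095] [0.037 0.035 0.009]
348 0.07997148890820586 [ 0.4478 -0.2516  0.075 ] [0.055 0.06  0.01 ]
430 0.04239166140517768 [ 0.452  -0.2516  0.0387] [0.084 0.095 0.007]
```

Rims are at 112, 77 and 41 mm and concentric. All three are seated and the gripper is clear.

```bash
python3 -c "
from bench import env
print(env.sign_off())"
```

```text
the job is handed in; nothing more can be done
None
```

The organiser is back together and handed in at about 21 s: the middle cup stands in the wide one and the slim cup in the middle one, upright, centred within a few mm and seated (rims at about 41, 77 and 112 mm). My first two grips on the middle cup slipped and nudged it about 10 mm before the third held. I didn't re-measure the mug, but the arm only passed above it; the hand-in call returned no verdict.

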